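Load the purple-capped bottle from the tilted bin into the dispenser

ROBOT

A 7-joint arm with a two-finger parallel gripper is mounted at the origin on the work surface. World frame = base frame: x ahead of the robot, y to its left, z up, the work surface at z = 0. Lengths are in m, angles in rad, forces in N, time in s.
With the tool pointing down it reaches from about 0.4 to 0.85 m from the base axis. Payload 10.4 kg.
Tool frame: the origin (TCP) lies at the very end of the fingers, on their centre line; the grasp point (between the pads) lies 19 mm behind it (r.pinch_z is the distance from the TCP to the grasp point, in m); z points along the fingers, y is the line along which they close (so a half turn about z gives the same grasp; the last joint's range is limited). The gripper opens to 87 mm and grips with 3 to 60 N. Pads are 19 mm wide; open, the fingers measure 117 mm over their backs; the gripper's body (75 mm by 190 mm) begins 51 mm behind the grasp point.
Start: joints at [-1.168, 0.332, -0.065, 1.46, 0.022, 1.35, -0.088], TCP at [0.258, 0.569, 0.223] pointing down, gripper open.
Joint ranges: [-2.6, 2.6], [-0.5, 2.12], [-1.47, 1.34], [0.16, 2.42], [-1.27, 4.41], [0.06, 2.06], [-2.6, 2.6]. Speed limits (rad/s): [2.22, 2.22, 2.79, 2.79, 3.14, 3.14, 3.14].

INTERFACE

Orientations are given as a unit quaternion [x, y, z, w].
In Python, from bench import sensors, vision, r gives the robot as it stands.
- The arm moves only by the shell command python3 -m crank 'ROWS' [OPENING] [FORCE]. ROWS is JSON, a list of rows, each a list of 2 entries, a list of its own where there are three numbers: the shift along the tool's x, y, z normalised to -1 to 1, where 1 is 3 cm, then the turn about the tool's z normalised to -1 to 1, where 1 is 8 degrees. A call has 1 to 12 rows; each row shifts and turns the commanded pose from where the row before left it, along the tool's axes as they then stand; what a row does not reach is not made up. A row lasts 1/8 s, in which the tool goes at most 62.5 mm and 10.7 degrees, less where a joint would pass 70% of its speed; a pose out of reach is approached as far as the arm can. A call with a number of a shift or a turn outside -1 to 1 is refused whole. A call with a gripper value outside its range is refused whole. OPENING is the opening, from 0 (shut) to 1 (fully open), set as the call begins (- or left out, the last holds). The fingers move at their own pace and stop on an object; FORCE is the grip in N (left out, the last holds). Time passes only in rows, so rows that do not move let the fingers close. It gives the time, the measured TCP pose, the force, the opening and the grip force at its end, in the units of the state.
- sensors.read_state(): the state, without advancing time (a new reading comes with each control period).
- vision.camera(name): name is "scene" or "side" or "wrist"; returns the picture (384x512x3 uint8, red, green, blue); there is no depth.
- vision.camera_model(name): a dict with "vertical_fov" (degrees; the focal length in pixels is half the picture's height over the tangent of half this angle, whatever the lens; pixels are square), "cx", "cy" (the principal point, pixels), "dist" ([k1, k2, p1, p2, k3] as OpenCV has them; the pictures are not rectified), "camera_from_world" (4x4, takes a point from world to camera coordinates); the wrist camera has in their place "hand_eye" (4x4, takes a point from camera to tool coordinates, whose origin is the TCP and whose axes are the flange's). Camera axes: x right, y down, z forward; pixel columns grow to the right and rows downward; lengths in m; the calibration is good to about 2 mm. A picture is of the moment at which its call begins: read the wrist's pose just before it. camera_model takes no time and is no camera call.
- r.close_job(): hands the job in; it is judged then, once.
The state is a dict: "time": time; "joint_positions": joint angles; "joint_vel": joint speeds; "joint_torque": joint torques, N m; "ee_pos": TCP position; "eef_rot": TCP orientation; "ft_force": force on the tool from outside, world axes, zero at the start; "torque": the same for the moment, N m; "width": finger opening in m; "grip_force": force on a finger pad.
Only numpy, scipy, OpenCV 4.12 (cv2) and the standard library are available. Lean on these libraries where they do the work, as an engineer would, in place of code of your own. Each camera call takes 0.05 s, during which the arm holds its last target. There are 200 camera calls.

TASK

Take the purple-capped bottle out of the crowded tilted bin and load it into the empty left lane of the dispenser: press the sprung orange pusher back with the bottle, lower it gently (it is glass) behind the front lip, and let go so that it stands upright on the lane floor, held by the pusher against the lip. Leave the other things in the bin and on the table where they are.

Things in the scene. Friction and masses are not known exactly. Their poses are not given: they have to be found in the camera images.
- bottle: amber glass bottle, PURPLE cap, 110 mm tall, 0.11-0.23 kg. Body 46 mm dia. up to 68 mm from its underside, neck 24 mm dia., cap 30 mm dia. from 84 to 110 mm. Origin: centre of underside; z along its axis to the cap. Starts in any of the 3 places of the bin's back (upper) row, leaning 28 degrees, cap towards the bin's front (-x of the bin)
- bin: fixed blue open bin, floor tilted 28 degrees so all in it leans to its front (-x, roughly to the robot). Origin on the table under its middle; y left, z up. 3 things stand in each of 2 rows, at 74 mm pitch along y (within 4); rows 62 mm apart across the leaning axes. Walls reach at most 55 mm along the bottles, from the bin's floor. Caps up to 165 mm above the table
- dispenser: fixed two-lane dispenser 150 (x) by 134 (y) mm. Origin: centre of underside; x to its rear, -x front (roughly to the robot), y left. Lane floor at z = 8 mm. Clear front lip 6 mm thick, top at z = 26, inner face x = -60. Side walls to z = 40, rear wall z = 70. Empty lane: left, centre y = +33, 56 wide inside. Right lane: fixed white jar, red lid, top z = 68
- seat (a point): the point on the floor of the empty lane, 8 mm above the table, where the centre of the bottle's underside comes to rest when the bottle stands against the front lip (dispenser frame x = -37, y = +33, z = 8 mm)
- pusher (a joint): travel (m) of the empty lane's orange sprung plate: 0 = forward, grows as pressed to the rear, at most 0.045. Plate 46 mm wide, from z = 12 to 75 mm; front face at x = -30 mm of the dispenser at 0, so only 30 mm from the lip. Spring: 2.4 N at 0, 1.2 N more per 10 mm. About 0.016 with a bottle between lip and plate
- bottle_green: bystander: amber glass bottle of exactly the same shape as the purple-capped one but with a green cap; stands in the bin's back row. Origin at the centre of its underside, z along its axis to the cap
- bottle_white: bystander: amber glass bottle of exactly the same shape as the purple-capped one but with a white cap; stands in the bin's back row. Origin at the centre of its underside, z along its axis to the cap
- bottle_grey: bystander: amber glass bottle of exactly the same shape as the purple-capped one but with a grey cap; stands in the bin's front row. Origin at the centre of its underside, z along its axis to the cap
- carton: bystander: paper carton with a green band, 38 x 38 x 92 mm, stands in the bin's front row. Origin at the centre of its underside
- logger: bystander: white temperature logger, 30 x 46 x 85 mm with an orange stub on top (97 mm in all), stands in the bin's front row. Origin at the centre of its underside
- spray_bottle: bystander: blue bottle with white cap, 60 mm diameter, 160 mm tall, on the table. Origin at the centre of its underside
- dose_box: bystander: white box 100 x 60 x 40 mm on the table. Origin at the centre of its underside
- beaker: bystander: clear cup 70 mm diameter, 90 mm tall, on the table. Origin at the centre of its underside

How it is judged:
On the way:
1. the purple-capped bottle is lifted clear out of the bin (z of bottle in the frame of bin above 0.12 m and contact force between the fingers and bottle above 0.5 N), for 0.1 s.
At the end, for the whole second after the job is handed in: The purple-capped bottle is released and at rest on the empty lane's floor (within 4 mm), upright within 0.1 rad, within 10 mm of the seat at the lip, the pusher held back 10 to 24 mm; every other loose thing is within 30 mm of its start (horizontal distance between bottle and seat below 0.01 m and z of bottle in the frame of dispenser between 0.005 and 0.012 m and angle between bottle's own z axis and vertical below 0.1 rad and value of joint pusher between 0.01 and 0.024 m and linear speed of bottle below 0.02 m/s and velocity of joint pusher below 0.02 m/s and distance of each of bottle_green, bottle_white, bottle_grey, carton, logger, spray_bottle, dose_box, beaker from where it was at the start of the episode below 0.03 m); the robot touches nothing.
It fails at once if the bottle is banged or pressed on the dispenser with more than 40 N (contact force between bottle and dispenser above 40 N).
It fails at once if another thing in the bin or on the table is moved by more than 50 mm (distance of any of bottle_green, bottle_white, bottle_grey, carton, logger, spray_bottle, dose_box, beaker from where it was at the start of the episode above 0.05 m).
It also fails if it takes over 51 s, if anything falls off the work surface, if the arm or the gripper's body presses on something with over 40 N, if the wrist force passes 120 N, or if a joint passes its speed limit or range.

## Working session

There is one attempt and no reset: what is moved stays moved. The work goes in short steps, Python scripts to look and compute and a shell command to move; the robot and the scene stay as the last step left them, time stands still between calls to the robot, and variables do not carry over. Pictures are saved under pics/ and viewed, at most 10 in all, crops included, and the job is handed in when it is done.

```bash
ls; mkdir -p pics; cat > h.py <<'E'
import numpy as np, cv2
from bench import sensors, vision, r
from scipy.spatial.transform import Rotation as R
def K(m):
    f=192/np.tan(np.radians(m["vertical_fov"])/2); return np.array([[f,0,m["cx"]],[0,f,m["cy"]],[0,0,1.]])
def pose(m,s=None):  # world_from_camera
    if "camera_from_world" in m: return np.linalg.inv(np.array(m["camera_from_world"]))
    T=np.eye(4); T[:3,:3]=R.from_quat(s["eef_rot"]).as_matrix(); T[:3,3]=s["ee_pos"]; return T@np.array(m["hand_eye"])
def ray(name,uv,s=None):
    m=vision.camera_model(name); T=pose(m,s)
    p=cv2.undistortPoints(np.array(uv,float).reshape(-1,1,2),K(m),np.array(m["dist"])).reshape(-1,2)
    d=np.c_[p,np.ones(len(p))]@T[:3,:3].T
    return T[:3,3],d/np.linalg.norm(d,axis=1)[:,None]
def onz(name,uv,z,s=None):
    o,d=ray(name,uv,s); return o+d*((z-o[2])/d[:,2])[:,None]
def proj(name,P,s=None):
    m=vision.camera_model(name); Ti=np.linalg.inv(pose(m,s))
    return cv2.projectPoints(np.array(P,float).reshape(-1,1,3),cv2.Rodrigues(Ti[:3,:3])[0],Ti[:3,3],K(m),np.array(m["dist"]))[0].reshape(-1,2)
def tri(o1,d1,o2,d2):
    A=np.c_[d1,-d2]; t=np.linalg.lstsq(A,o2-o1,rcond=None)[0]; a=o1+t[0]*d1; b=o2+t[1]*d2; return (a+b)/2,np.linalg.norm(a-b)
E
python3 - <<'E'
from h import *
s=sensors.read_state(); print({k:np.round(v,3).tolist() for k,v in s.items()})
for n in("scene","side"):
    im=vision.camera(n); cv2.imwrite(f"pics/{n}0.png",im[...,::-1])
    m=vision.camera_model(n); print(n,m["vertical_fov"],m["cx"],m["cy"],m["dist"],pose(m).round(3).tolist())
print(vision.camera_model("wrist"))
E
```

```text
pics
{'time': 0.0, 'joint_positions': [-1.168, 0.333, -0.065, 1.461, 0.022, 1.35, -0.089], 'joint_vel': [0.0, -0.001, -0.0, 0.001, 0.0, 0.002, 0.0], 'joint_torque': [-0.0, -62.327, 0.024, -38.988, -0.061, 0.04, 0.0], 'ee_pos': [0.258, 0.569, 0.222], 'eef_rot': [0.211, 0.977, -0.001, -0.0], 'ft_force': [-0.354, -0.034, -0.0], 'torque': [-0.028, 0.033, 0.031], 'grip_force': 0.0, 'width': 0.087}
scene 43.44443339858749 247.66474150722715 179.8921638158472 [0.00188239 0.         0.         0.         0.        ] [[-0.825, 0.427, -0.371, 1.141], [0.566, 0.618, -0.546, 0.781], [-0.004, -0.66, -0.751, 1.15], [0.0, 0.0, 0.0, 1.0]]
side 47.183477571403174 260.32954471173394 182.65682890135176 [-0.01177374  0.          0.          0.          0.        ] [[-0.791, -0.393, 0.469, -0.081], [-0.612, 0.511, -0.604, 0.907], [-0.003, -0.765, -0.645, 1.048], [0.0, 0.0, 0.0, 1.0]]
{'vertical_fov': 59.33283015160526, 'cx': 258.4686122187168, 'cy': 196.97844410161358, 'dist': array([-0.0807896,  0.       ,  0.       ,  0.       ,  0.       ]), 'hand_eye': array([[-1.41079890e-03, -9.60267990e-01, -2.79075969e-01,
         7.68155755e-02],
       [ 9.99998994e-01, -1.31395597e-03, -5.34075441e-04,
        -7.36007188e-04],
       [ 1.46162014e-04, -2.79076441e-01,  9.60268878e-01,
        -1.62959638e-01],
       [ 0.00000000e+00,  0.00000000e+00,  0.00000000e+00,
         1.00000000e+00]])}
```

View pics/scene0.png

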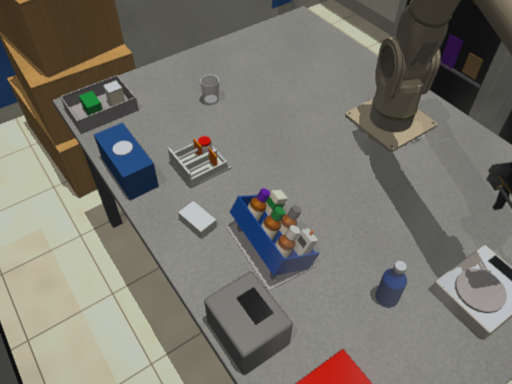

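View pics/side0.png

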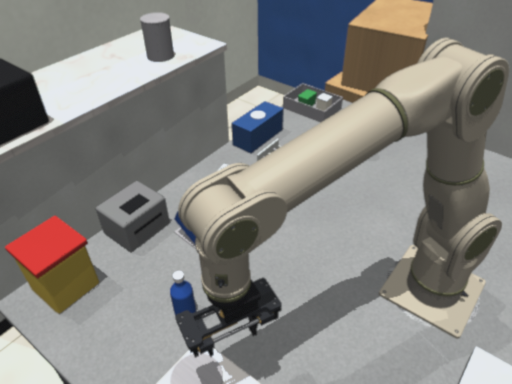

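The scene camera shows the bin near (275,230), with the purple cap at (264,195) in the back row at the bin's left end. The dispenser is near (198,158) with its left lane empty. The arm blocks the side view.

```bash
python3 - <<'E'
from h import *
im=cv2.imread("pics/scene0.png")
a=cv2.resize(im[175:290,215:335],None,fx=4.9,fy=4.9,interpolation=cv2.INTER_CUBIC)[:560,:400*2]
b=cv2.resize(im[125:195,155:240],None,fx=4,fy=4,interpolation=cv2.INTER_CUBIC)
c=np.zeros((600,800,3),np.uint8)
a=cv2.resize(im[180:285,222:328],None,fx=4.2,fy=4.2,interpolation=cv2.INTER_CUBIC);c[:a.shape[0],:a.shape[1]]=a
c[:b.shape[0],455:455+b.shape[1]]=b
cv2.imwrite("pics/crop0.png",c)
hsv=cv2.cvtColor(im,cv2.COLOR_BGR2HSV)
m=cv2.inRange(hsv,(125,80,40),(150,255,255)); m[:, :230]=0;m[:,340:]=0
n,l,st,ce=cv2.connectedComponentsWithStats(m);print(st[1:],ce[1:])
print(onz("scene",[[264,195],[308,240]],0.155).round(3))
print(onz("scene",[[168,153],[204,183],[229,164],[195,137]],0.02).round(3))
E
```

```text
[[257 188  13  14 126]] [[263.07142857 194.53968254]]
[[0.645 0.127 0.155]
 [0.64  0.306 0.155]]
[[ 0.733 -0.286  0.02 ]
 [ 0.703 -0.106  0.02 ]
 [ 0.595 -0.13   0.02 ]
 [ 0.621 -0.301  0.02 ]]
```

View pics/crop0.png

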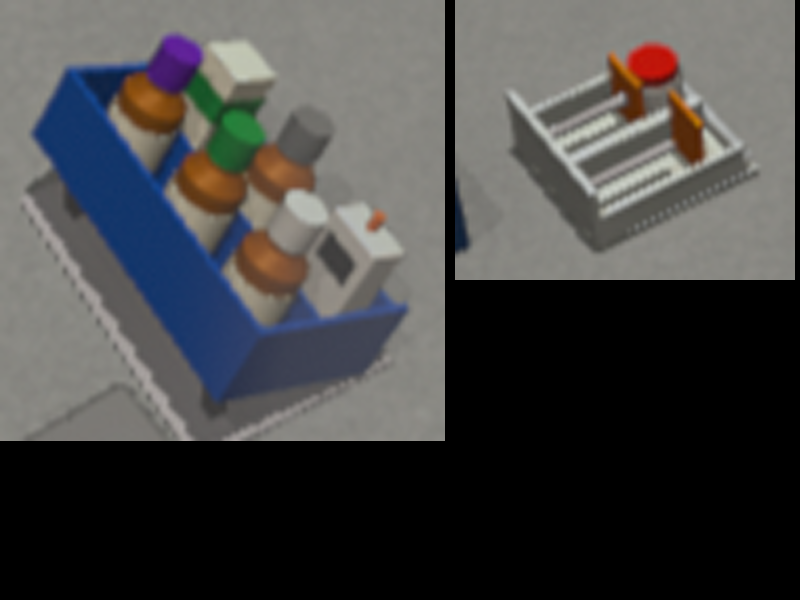

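The back row, running from the bin's right end to its left, is purple, green, white. The carton stands in front of the purple bottle. In the dispenser, the tall rear wall faces away from the robot and the empty lane is on the near side of the picture. I'll move above the bin for a close look.

```bash
python3 -m crank '[[[-1,0,-1],0],[[-1,-0.5,-1],0],[[-1,-0.5,-0.7],0],[[-1,-0.5,0],0],[[-1,-0.5,0],0],[[-1,-0.5,0],0],[[-1,-0.5,0],0],[[-1,-0.5,0],0],[[-1,-0.5,0],0],[[-1,-0.5,0],0],[[-1,-0.5,0],0],[[-1,-0.5,0],0]]' 1; python3 -m crank '[[[-1,-0.4,0],0],[[-1,-0.4,0],0],[[-1,-0.4,0],0],[[-0.5,-0.4,0],0],[[0,0,0],0],[[0,0,0],0]]'
python3 - <<'E'
from h import *
s=sensors.read_state();im=vision.camera("wrist"); cv2.imwrite("pics/w1.png",im[...,::-1]); print(s["time"],s["ee_pos"],s["eef_rot"])
import pickle; pickle.dump({k:s[k] for k in("ee_pos","eef_rot")},open("w1.pkl","wb"))
# scene crop pixel (x/4.2+222, y/4.2+180): cap centres P,G,W
uv=np.array([[175,65],[235,138],[298,222]])/4.2+[222,180]
print(onz("scene",uv,0.15).round(3))
E
```

```text
time: 1.6
ee_pos: [0.5183, 0.2693, 0.3032]
eef_rot: [0.211, 0.977, -0.0, -0.0]
ft_force: [0.6, 0.2, -0.5]
width: 0.0868
grip_force: 0.0
time: 2.35
ee_pos: [0.5929, 0.1846, 0.3036]
eef_rot: [0.211, 0.978, 0.0, -0.0]
ft_force: [0.1, 0.5, 0.9]
width: 0.0869
grip_force: 0.0
2.35 [0.59287269 0.1845616  0.30356136] [ 2.10529512e-01  9.77587390e-01  3.71773831e-04 -2.85721929e-04]
[[0.644 0.125 0.15 ]
 [0.648 0.194 0.15 ]
 [0.655 0.266 0.15 ]]
```

View pics/w1.png

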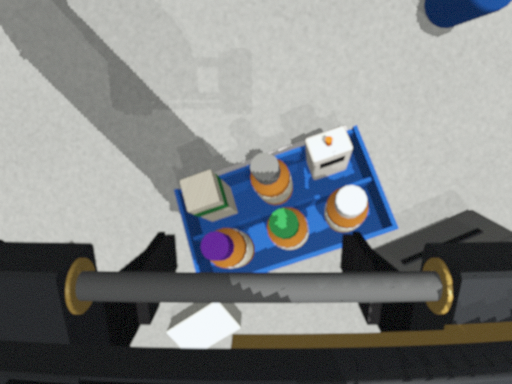

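From the wrist the purple cap is at (216,245), green at (286,221) and white at (350,200), with the carton top at (207,192).

```bash
python3 - <<'E'
from h import *; import pickle
s=pickle.load(open("w1.pkl","rb"))
def cents(f,rois):
    hsv=cv2.cvtColor(cv2.imread(f),cv2.COLOR_BGR2HSV); out={}
    for k,(lo,hi,(x0,x1,y0,y1)) in rois.items():
        m=cv2.inRange(hsv,lo,hi); z=np.zeros_like(m); z[y0:y1,x0:x1]=m[y0:y1,x0:x1]
        n,l,st,ce=cv2.connectedComponentsWithStats(z); i=1+st[1:,4].argmax(); out[k]=ce[i]; print(f,k,st[i],ce[i].round(1))
    return out
P=((122,80,30),(155,255,255)); G=((45,100,40),(80,255,255)); W=((0,0,140),(180,40,255))
a=cents("pics/scene0.png",{"p":(*P,(245,285,180,215)),"g":(*G,(268,290,200,225)),"w":(*W,(284,303,222,246))})
b=cents("pics/w1.png",{"p":(*P,(190,250,220,270)),"g":(*G,(260,310,200,245)),"w":(*W,(330,375,180,222))})
X={}
for k in "pgw":
    o1,d1=ray("scene",[a[k]]);o2,d2=ray("wrist",[b[k]],s); X[k],e=tri(o1,d1[0],o2,d2[0]); print(k,X[k].round(4),round(e,4))
v=X["w"]-X["p"]; print("bin yaw from row",np.degrees(np.arctan2(-v[0],v[1])), "pitch",np.linalg.norm(v[:2])/2)
T=R.from_quat(s["eef_rot"]).as_matrix();print("tool y yaw",np.degrees(np.arctan2(-T[0,1],T[1,1])))
print("body purple", onz("wrist",[[235,247]],.1,s))
E
```

```text
pics/scene0.png p [257 188  13  14 127] [263.1 194.6]
pics/scene0.png g [268 200  17  21 190] [276.1 210.4]
pics/scene0.png w [287 225  16  14 123] [293.9 231. ]
pics/w1.png p [200 229  33  32 775] [216.  245.8]
pics/w1.png g [269 208  29  30 684] [283.2 222.9]
pics/w1.png w [335 185  33  33 820] [350.7 200.5]
p [0.6389 0.1141 0.1399] 0.0015
g [0.6442 0.1859 0.147 ] 0.0068
w [0.6479 0.2601 0.1467] 0.0017
bin yaw from row -3.5302239905614377 pitch 0.0731848423797825
tool y yaw -24.30678476881956
body purple [[0.66422413 0.12080849 0.1       ]]
```

```bash
python3 -m crank '[[[0,0,0],-1],[[0,0,0],-1],[[0,0,0],-0.6],[[-0.8,-1,0.9],0],[[-0.88,-1,0.9],0],[[0,-0.25,0.9],0],[[0,0,0.75],0],[[0,0,0],0],[[0,0,0],0]]' 0.65
python3 - <<'E'
from h import *
s=sensors.read_state();im=vision.camera("wrist"); cv2.imwrite("pics/w2.png",im[...,::-1])
T=R.from_quat(s["eef_rot"]).as_matrix();print("tool y yaw",np.degrees(np.arctan2(-T[0,1],T[1,1])))
hsv=cv2.cvtColor(im[...,::-1].copy(),cv2.COLOR_BGR2HSV)
n,l,st,ce=cv2.connectedComponentsWithStats(cv2.inRange(hsv,(122,80,30),(155,255,255)));i=1+st[1:,4].argmax();print(st[i],ce[i])
o1,d1=ray("scene",[[263.1,194.6]]);o2,d2=ray("wrist",[ce[i]],s);x,e=tri(o1,d1[0],o2,d2[0]);print(x,e,onz("wrist",[ce[i]],.147,s))
im2=vision.camera("side");cv2.imwrite("pics/s2.png",im2[...,::-1])
E
```

```text
time: 3.52
ee_pos: [0.6399, 0.1137, 0.2013]
eef_rot: [0.031, 1.0, 0.0, 0.001]
ft_force: [0.1, 0.2, 0.7]
width: 0.0563
grip_force: 0.0
tool y yaw -3.5205919438121724
[ 241  189   45   47 1631] [262.40527284 211.77253219]
[0.63900052 0.11565626 0.1406447 ] 0.0004483864913922623 [[0.63668609 0.11588104 0.147     ]]
```

View pics/w2.png

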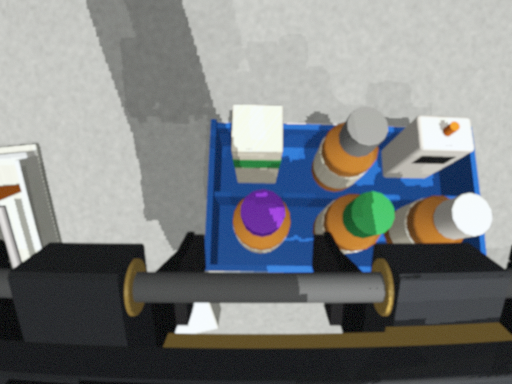

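The fingers straddle the purple cap (263,212) with room on both sides. I'll descend and grip.

```bash
python3 -m crank '[[[0,0.06,0.9],0],[[0,0,0.9],0],[[0,0,0.6],0],[[0,0,0.3],0],[[0,0,0],0]]' 0.65; python3 -m crank '[[[0,0,0],0],[[0,0,0],0],[[0,0,0],0],[[0,0,0],0]]' 0 20
```

```text
time: 4.25
ee_pos: [0.6399, 0.1145, 0.1191]
eef_rot: [0.031, 1.0, 0.0, -0.0]
ft_force: [-0.4, 0.3, 0.8]
width: 0.0566
grip_force: 0.0
time: 4.75
ee_pos: [0.6399, 0.1151, 0.1196]
eef_rot: [0.031, 1.0, 0.001, 0.0]
ft_force: [-1.9, 1.8, 4.2]
width: 0.0297
grip_force: 18.3
```

```bash
python3 -m crank '[[[0.25,0,-0.47],0],[[0.4,0,-0.8],0],[[0.4,0,-0.85],0],[[0.2,0,-0.9],0],[[0,0,-0.9],0],[[0,0,-0.9],0],[[0,0,-0.4],0],[[0,0,0],0]]' 0 20
python3 - <<'E'
from h import *
s=sensors.read_state()
a=vision.camera("wrist");b=vision.camera("side");c=vision.camera("scene")
cv2.imwrite("pics/w3.png",a[...,::-1]);cv2.imwrite("pics/s3.png",b[...,::-1]);cv2.imwrite("pics/c3.png",c[...,::-1])
p=proj("side",[s["ee_pos"]])[0].astype(int);q=proj("scene",[s["ee_pos"]])[0].astype(int);print(p,q)
def crop(im,p,h=60):
    x=np.clip(p[0],h,512-h);y=np.clip(p[1],h,384-h);return cv2.resize(im[y-h:y+h,x-h:x+h,::-1],(300,300),interpolation=cv2.INTER_CUBIC)
cv2.imwrite("pics/m3.png",np.hstack([crop(b,p),crop(c,q)]))
E
```

```text
time: 5.75
ee_pos: [0.6024, 0.1167, 0.2761]
eef_rot: [0.031, 1.0, 0.0, 0.0]
ft_force: [0.0, 0.1, -2.4]
width: 0.03
grip_force: 20.1
[241 154] [276 154]
```

View pics/m3.png

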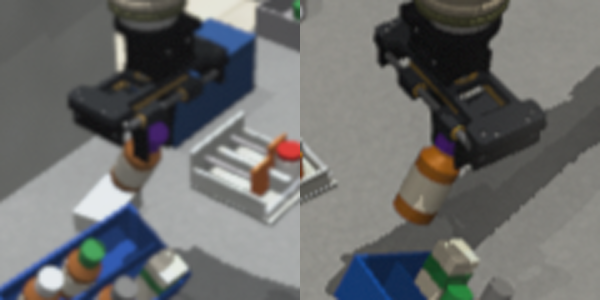

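The bottle is out and still leaning about 28° in the grip, with its base away from the robot. Next I'll move past the dispenser so the wrist camera can see it.

```bash
python3 -m crank '[[[0,-0.5,0],0],[[-0.3,-0.9,0],0],[[-0.5,-1,0],-0.2],[[-0.5,-1,0],-0.2],[[-0.5,-1,0],-0.2],[[-0.5,-1,0],-0.2],[[-0.5,-1,0],-0.2],[[-0.5,-1,0],-0.2],[[-0.5,-0.9,0],-0.2],[[-0.3,-0.7,0],-0.16],[[0,-0.4,0],0],[[0,0,0],0]]' 0 20
python3 -m crank '[[[-0.2,-0.2,0],0],[[0,0,0],0]]'
python3 - <<'E'
from h import *; import pickle
s=sensors.read_state();a=vision.camera("wrist")
pickle.dump({k:s[k] for k in("ee_pos","eef_rot")},open("w4.pkl","wb"))
cv2.imwrite("pics/w4.png",a[...,::-1])
E
```

```text
time: 7.4
ee_pos: [0.7305, -0.1633, 0.2752]
eef_rot: [-0.076, 0.997, -0.0, -0.0]
ft_force: [-0.6, 0.3, -1.9]
width: 0.0292
grip_force: 20.1
time: 7.65
ee_pos: [0.7384, -0.1661, 0.2756]
eef_rot: [-0.078, 0.997, 0.0, 0.0]
ft_force: [0.2, 0.4, -1.1]
width: 0.0296
grip_force: 20.1
```

View pics/w4.png

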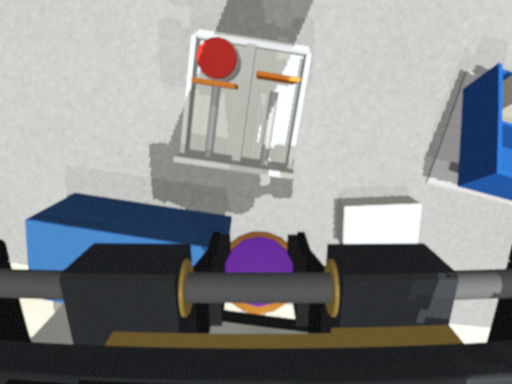

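The wrist sees the dispenser from behind and above. Its front lip is at the top of the picture, (197,33) to (310,48), and the empty lane is on the right with its plate at (278,76). The rear wall runs from (176,160) to (295,175), and the purple cap is in the gripper at (258,268).

```bash
cat > disp.py <<'E'
from h import *; import pickle
s=pickle.load(open("w4.pkl","rb")); im=cv2.imread("pics/w4.png"); hsv=cv2.cvtColor(im,cv2.COLOR_BGR2HSV)
m=cv2.inRange(hsv,(5,130,120),(18,255,255)); z=np.zeros_like(m); z[60:100,185:310]=m[60:100,185:310]
n,l,st,ce=cv2.connectedComponentsWithStats(z)
for i in range(1,n):
    if st[i,4]<40: continue
    xs=np.arange(st[i,0],st[i,0]+st[i,2]); top=np.array([np.where(l[:,x]==i)[0].min() for x in xs])
    k=np.polyfit(xs,top-.5,1); e=np.c_[[xs[0]-.5,xs[-1]+.5],np.polyval(k,[xs[0]-.5,xs[-1]+.5])]
    P=onz("wrist",e,0.075,s); print("plate",st[i],P.round(4).tolist(),"w",np.linalg.norm(P[1]-P[0]),"yaw",np.degrees(np.arctan2(-(P[1]-P[0])[0],(P[1]-P[0])[1])))
# outer corners guessed from picture; rear wall top z=.07, lip/side
P=onz("wrist",[[175,160],[295,176]],.07,s);print("rear",P.round(4),np.degrees(np.arctan2(-(P[1]-P[0])[0],(P[1]-P[0])[1])),np.linalg.norm(P[1]-P[0]))
P=onz("wrist",[[194,31],[312,48]],.04,s);print("front",P.round(4),np.degrees(np.arctan2(-(P[1]-P[0])[0],(P[1]-P[0])[1])),np.linalg.norm(P[1]-P[0]))
cv2.imwrite("pics/d4.png",cv2.resize(im[20:190,160:325],None,fx=3.5,fy=3.5,interpolation=cv2.INTER_CUBIC))
E
python3 disp.py; python3 - <<'E'
from h import *
s=sensors.read_state();im=vision.camera("side");g=proj("side",[s["ee_pos"]])[0].astype(int);print(g)
d=cv2.imread("pics/d4.png")
x,y=np.clip(g,60,[452,324]);c=cv2.resize(im[y-60:y+60,x-60:x+60,::-1],(220,220),interpolation=cv2.INTER_CUBIC)
o=np.zeros((595,800,3),np.uint8);o[:d.shape[0],:d.shape[1]]=d;o[:220,579:799]=c;cv2.imwrite("pics/m4.png",o)
E
```

```text
plate [257  71  39  12 215] [[0.6331, -0.1851, 0.075], [0.6357, -0.144, 0.075]] w 0.041122223302339736 yaw -3.647331056729162
plate [192  78  45  10 203] [[0.6501, -0.2502, 0.075], [0.6498, -0.2034, 0.075]] w 0.04685494106453535 yaw 0.3809972638499166
rear [[ 0.74   -0.2601  0.07  ]
 [ 0.7376 -0.1254  0.07  ]] 1.0368537355760152 0.13477530408435978
front [[ 0.5997 -0.26    0.04  ]
 [ 0.5975 -0.1285  0.04  ]] 0.9712951910121687 0.1315133520336677
[263 102]
```

View pics/m4.png

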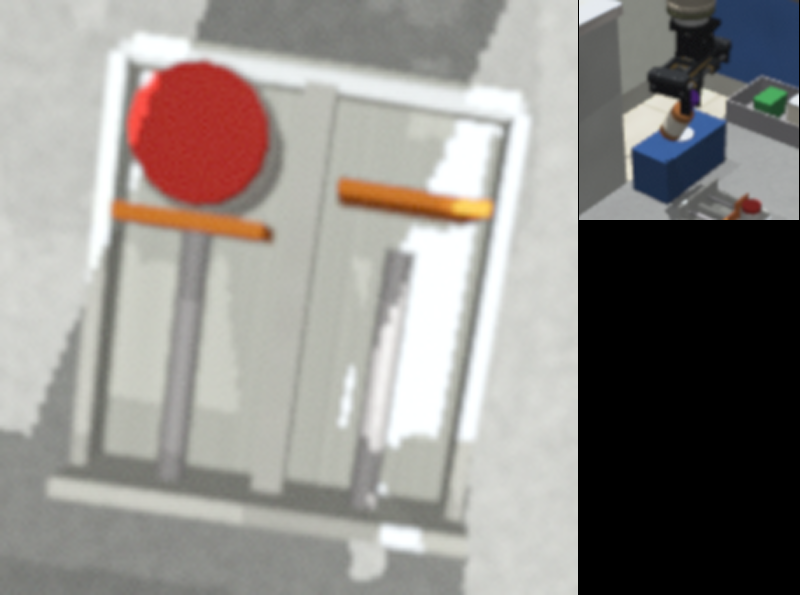

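The dispenser's yaw is about +1°, its origin is (0.664,-0.194) and the seat is (0.626,-0.162). The side view shows the bottle still leaning. I'll take it to clear table in front of the lane, hold it just above the surface, and loosen the grip so it can swing upright.

```bash
python3 -m crank '[[[0.4,0,0],0.5],[[0.8,0.1,0],0.5],[[1,0.17,0],0],[[1,0,0],0],[[1,0,0],0],[[1,0,0],0],[[1,0,0.3],0],[[1,0,0.7],0],[[0.5,0,1],0],[[0.2,0,1],0],[[0,0,1],0],[[0,0,1],0]]' 0 20
python3 -m crank '[[[0,0,0.7],0],[[0,0,0.4],0],[[0,0,0.2],0],[[0,0,0],0],[[0,0,0],0]]' 0 20
python3 - <<'E'
from h import *
cv2.imwrite("pics/s5.png",vision.camera("side")[...,::-1]);s=sensors.read_state();print(proj("side",[s["ee_pos"]]),s["ft_force"])
T=R.from_quat(s["eef_rot"]).as_matrix();print("tool y yaw",np.degrees(np.arctan2(-T[0,1],T[1,1])))
E
```

```text
time: 9.25
ee_pos: [0.501, -0.1652, 0.1252]
eef_rot: [-0.008, 1.0, 0.0, 0.001]
ft_force: [-0.6, -1.2, -2.4]
width: 0.0298
grip_force: 20.1
time: 9.88
ee_pos: [0.5015, -0.1656, 0.0874]
eef_rot: [-0.008, 1.0, -0.0, 0.001]
ft_force: [-0.1, -0.2, -1.6]
width: 0.0297
grip_force: 20.1
[[316.93089834 170.40017268]] [ 0.06550583  0.18046424 -1.15776629]
tool y yaw 0.8810277565845546
```

```bash
python3 -m crank '[[[0,0,0],0],[[0,0,0],0],[[0,0,0],0],[[0,0,0],0]]' 0 4
python3 - <<'E'
from h import *
a=cv2.imread("pics/s5.png");b=vision.camera("side")[...,::-1].copy()
python_c=lambda i:cv2.resize(i[110:230,257:377],(390,390),interpolation=cv2.INTER_CUBIC)
cv2.imwrite("pics/m5.png",np.hstack([python_c(a),python_c(b)]))
E
```

```text
time: 10.42
ee_pos: [0.501, -0.1655, 0.0866]
eef_rot: [-0.008, 1.0, 0.0, -0.0]
ft_force: [0.2, 0.1, -3.2]
width: 0.0296
grip_force: 4.2
```

View pics/m5.png

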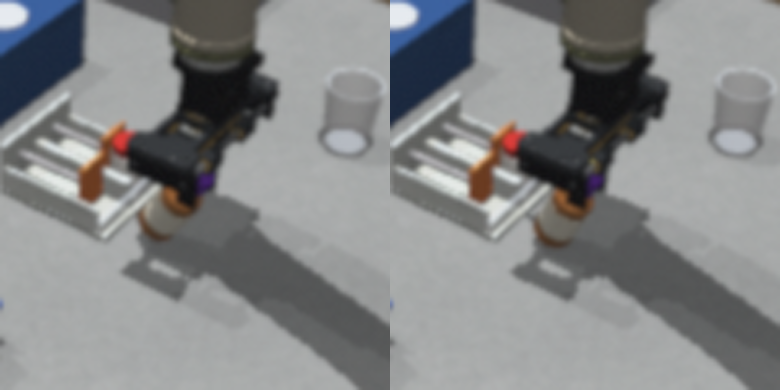

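The bottle turned a little, from 28° to roughly 20°. I'll try 3 N and a small jog, and compare the base position with the projection for each lean angle.

```bash
python3 -m crank '[[[0,0,0],0],[[0,0,0],0],[[-0.6,0,0],0],[[0,0,0],0],[[0,0,0],0],[[-0.6,0,0],0],[[0,0,0],0],[[0,0,0],0]]' 0 3
cat > tilt.py <<'E'
from h import *; import sys
s=sensors.read_state();im=vision.camera("side")[...,::-1].copy();cv2.imwrite(f"pics/{sys.argv[1]}.png",im)
g=np.array(s["ee_pos"])+[0,0,.019]
hsv=cv2.cvtColor(im,cv2.COLOR_BGR2HSV);m=cv2.inRange(hsv,(5,120,60),(20,255,255))
c=proj("side",[g])[0]; z=np.zeros_like(m);x0,y0=(c-[40,15]).astype(int);z[y0:y0+85,x0:x0+65]=m[y0:y0+85,x0:x0+65]
n,l,st,ce=cv2.connectedComponentsWithStats(z)
print([ (st[i].tolist(),ce[i].round(1).tolist()) for i in range(1,n) if st[i,4]>15])
for t in(-10,0,10,20,28):
    a=np.radians(t);ax=np.array([-np.sin(a),0,np.cos(a)]);print(t,"body top, low ring",proj("side",[g-ax*.035,g-ax*.093]).round(1).tolist())
E
python3 tilt.py s6
```

```text
time: 11.48
ee_pos: [0.5361, -0.1651, 0.0864]
eef_rot: [-0.008, 1.0, 0.0, -0.0]
ft_force: [-0.7, -0.3, -2.1]
width: 0.0299
grip_force: 3.0
[([282, 159, 7, 13, 65], [284.8, 164.9]), ([301, 167, 12, 8, 63], [306.4, 170.8])]
-10 body top, low ring [[309.7, 171.0], [310.9, 184.4]]
0 body top, low ring [[308.2, 170.5], [307.1, 182.9]]
10 body top, low ring [[306.8, 169.7], [303.5, 180.9]]
20 body top, low ring [[305.4, 168.8], [300.0, 178.4]]
28 body top, low ring [[304.4, 167.8], [297.4, 176.0]]
```

```bash
cat > tilt2.py <<'E'
from h import *; import sys
im=cv2.imread(f"pics/{sys.argv[1]}.png");s=sensors.read_state();g=np.array(s["ee_pos"])+[0,0,.019]
hsv=cv2.cvtColor(im,cv2.COLOR_BGR2HSV);c=proj("side",[g])[0].astype(int)
sub=hsv[c[1]:c[1]+40,c[0]-28:c[0]+28]
print(c)
for k,row in enumerate(sub):
    print(c[1]+k,''.join('P' if 122<=h<=155 and S>80 else 'o' if 4<=h<=22 and S>110 else '.' if S<25 and v<150 else '+' if S<60 and v>150 else 'k' if v<50 else '-' for h,S,v in row.astype(int)))
E
python3 tilt2.py s6
```

```text
[308 162]
162 --oooooo-++++........k.....kPPPPPk..++++++++++++++++++++
163 +-oooooo-+++++...........k.kPPPPPk..++++++++++++++++++++
164 +-oooooo-.+++++............kPPPP-...++++++++++++++++++++
165 +-oooooo-.............-k.kkkPPPP-...++++++++++++++++++++
166 +-oooooo--.........++--o.kkkPPP-......++++++++++++++++++
167 ++oooooo--........+++-ookk.kk----.......++++++++++++++++
168 ++oooooo-........+++-ooookkk-oooo-........++++++++++++++
169 +-oooooo-.......+++.-oooooooooooo-..........++++++++++++
170 +-ooooo-+++....+++..-oooooooooooo-..............++++++++
171 ++--oo-+++++..++-...-ooooooooooo--...............+++++++
172 .+++--+++++++++.....--oooooooooo-................+++++++
173 ...+++++++++++-.....--ooooooooo--................+++++++
174 .....+++++++++......-----ooooo--.................+++++++
175 ......+++++++........-----------................++++++++
176 .......+++++.-+.......---------..................+++++++
177 .......++++.+++........--.-...-...................++++++
178 .......+++.++++....................................+++++
179 ........+.++++.....--............................
[... 649 characters left out ...]
.............................
191 +++++++.................................................
192 +++++++++......................+-.......................
193 +++++++++++.................+++++++-....................
194 +++++++++++++..............++++++++++-..................
195 ++++++++++++++++...........++++++++++++.................
196 ++++++++++++++++++........++++++++++++++................
197 ++++++++++++++++++++......+++++++++++++++...............
198 +++++++++++++++++++++++.-+++++++++++++++++..............
199 +++++++++++++++++++++++++++++++++++++++++++.............
200 +++++++++++++++++++++++++++++++++++++++++++++-..........
201 +++++++++++++++++++++++++++++++++++++++++++++++.........
```

The bottle is now almost upright, within about 5°. I'll set it lightly on the table so that it levels off.

```bash
python3 -m crank '[[[0,0,0.1],0],[[0,0,0.1],0],[[0,0,0.1],0],[[0,0,0.05],0],[[0,0,0],0],[[0,0,0],0]]' 0 3
python3 -c "
from h import *
s=sensors.read_state();print(s['ft_force'],s['joint_positions'])"
```

```text
time: 12.28
ee_pos: [0.5377, -0.165, 0.0767]
eef_rot: [-0.008, 1.0, -0.0, 0.001]
ft_force: [1.3, 0.2, 5.6]
width: 0.03
grip_force: 4.5
[1.25470291 0.18164073 5.6239911 ] [-0.07340893  0.33021913  0.34234048  1.81313704 -0.12855787  1.01817925
  1.90561166]
```

```bash
python3 -m crank '[[[0,0,0],0],[[0,0,0],0],[[0,0,0],0],[[0,0,0],0.5],[[0,0,0],0.5]]' 0.65
python3 - <<'E'
from h import *
s=sensors.read_state();print(s['joint_positions'][6],s["ft_force"])
cv2.imwrite("pics/s7.png",vision.camera("side")[...,::-1])
E
python3 tilt2.py s7
```

```text
time: 12.9
ee_pos: [0.5367, -0.165, 0.0759]
eef_rot: [0.063, 0.998, 0.0, -0.0]
ft_force: [0.1, -0.5, -0.6]
width: 0.0559
grip_force: 0.0
1.7711087531240652 [ 0.0914336  -0.54485505 -0.58862519]
[308 165]
165 +-oooooo-..........k....kPPPP-........++++++++++++++++++
166 +-oooooo-.............k.kPPPP-.........+++++++++++++++++
167 ++oooooo--.............kkPPP---.........++++++++++++++++
168 ++oooooo-........++.....k---ooo-..........++++++++++++++
169 +-oooooo-.......+++.-.kkkoooooo--...........++++++++++++
170 +-ooooo-+++....+++.-k..kooooooo--.............++++++++++
171 ++--oo-+++++..++-..-k..kooooooo-...............+++++++++
172 .+++--+++++++++....--kkkooooooo-..................++++++
173 ...+++++++++++.....--ookooooooo-...................-++++
174 .....+++++++++.....---oooooooo--....................++++
175 ......+++++++......--------o---.....................++++
176 .......+++++..+.....-----------...................++++++
177 .......++++.+++.......--------....................++++++
178 .......+++.++++........-----.......................+++++
179 ........+.++++............-.--........
[... 843 characters left out ...]
++++++++.....................
194 ++++++++++++..............++++++++++-...................
195 ++++++++++++++.........++++++++++++++...................
196 +++++++++++++++.......++++++++++++++++..................
197 +++++++++++++++++...-++++++++++++++++++.................
198 +++++++++++++++++++++++++++++++++++++++++...............
199 ++++++++++++++++++++++++++++++++++++++++++..............
200 +++++++++++++++++++++++++++++++++++++++++++++...........
201 ++++++++++++++++++++++++++++++++++++++++++++++..........
202 +++++++++++++++++++++++++++++++++++++++++++++++.........
203 ++++++++++++++++++++++++++++++++++++++++++++++++-.......
204 ++++++++++++++++++++++++++++++++++++++++++++++++++......
```

The bottle stands upright on the table. I'll turn the fingers 90° so they close fore and aft and can't let the bottle tilt, then re-centre on the cap.

```bash
python3 -m crank '[[[0,0,0],1],[[0,0,0],1],[[0,0,0],1],[[0,0,0],1],[[0,0,0],1],[[0,0,0],1],[[0,0,0],1],[[0,0,0],1],[[0,0,0],1],[[0,0,0],1],[[0,0,0],0.24],[[0,0,0],0]]' 0.65
cat > cap.py <<'E'
from h import *
s=sensors.read_state();im=vision.camera("wrist")[...,::-1].copy()
T=R.from_quat(s["eef_rot"]).as_matrix();print("yaw",np.degrees(np.arctan2(-T[0,1],T[1,1])),s["ee_pos"],s["ft_force"])
m=cv2.inRange(cv2.cvtColor(im,cv2.COLOR_BGR2HSV),(122,80,30),(155,255,255))
n,l,st,ce=cv2.connectedComponentsWithStats(m);i=1+st[1:,4].argmax();print(st[i],ce[i])
x0,y0,w,h=st[i,:4]
e=onz("wrist",[[x0,y0+h/2],[x0+w,y0+h/2],[x0+w/2,y0],[x0+w/2,y0+h]],.11,s);print("L,R,T,B edges in tool mm",((e-s["ee_pos"])@T*1000).round(1).tolist())
E
python3 cap.py
```

```text
time: 14.45
ee_pos: [0.5369, -0.1649, 0.076]
eef_rot: [0.7, 0.714, -0.0, -0.0]
ft_force: [-0.1, 1.4, -0.2]
width: 0.0569
grip_force: 0.0
yaw -88.87730799377269 [ 0.53691289 -0.16487218  0.07603398] [-0.12844646  1.38424768 -0.17266924]
[ 253  233   67   41 2134] [284.14292409 255.42408622]
L,R,T,B edges in tool mm [[13.8, -2.8, -34.0], [13.7, 25.4, -34.0], [23.1, 11.0, -34.0], [4.1, 11.5, -34.0]]
```

```bash
python3 -m crank '[[[0,0.38,0],0],[[0,0,0],0]]' 0.65; python3 cap.py; python3 -m crank '[[[0,0,0],0],[[0,0,0],0],[[0,0,0],0],[[0,0,0],0]]' 0 40
```

```text
time: 14.75
ee_pos: [0.5494, -0.1645, 0.0761]
eef_rot: [0.701, 0.714, 0.0, 0.0]
ft_force: [0.2, -0.8, -0.5]
width: 0.0568
grip_force: 0.0
yaw -88.94618259007676 [ 0.54943141 -0.16452058  0.07613114] [ 0.16181102 -0.79528655 -0.45076405]
[ 226  233   64   41 2047] [257.56912555 255.24767953]
L,R,T,B edges in tool mm [[13.8, -14.2, -33.9], [13.8, 12.7, -33.9], [23.1, -0.7, -33.9], [4.1, -0.7, -33.9]]
time: 15.3
ee_pos: [0.5484, -0.1647, 0.0762]
eef_rot: [0.701, 0.713, 0.0, 0.0]
ft_force: [1.0, 0.8, -0.6]
width: 0.0288
grip_force: 39.1
```

```bash
python3 -m crank '[[[0,0,-0.4],0],[[0,0,-0.6],0],[[0,0,-0.3],0],[[0.05,0.4,0],0],[[0,0.7,0],0],[[0,0.5,0],0],[[0,0.2,0],0],[[0,0,0],0]]' 0 40
python3 -m crank '[[[0,0.2,0],0],[[0,0.2,0],0],[[0,0.2,0],0],[[0,0,0],0]]' 0 50
python3 -m crank '[[[0,0.2,0],0],[[0,0.15,0],0],[[0,0,0],0],[[0,0,0],0]]' 0 50
python3 -c "
from h import *
s=sensors.read_state();print(s['ft_force'],s['torque'],s['ee_pos'])
im=vision.camera('scene');cv2.imwrite('pics/c8.png',im[...,::-1]);im=vision.camera('side');cv2.imwrite('pics/s8.png',im[...,::-1])"
```

```text
time: 16.3
ee_pos: [0.6024, -0.1623, 0.1146]
eef_rot: [0.701, 0.713, -0.0, -0.0]
ft_force: [0.6, -0.1, -2.0]
width: 0.029
grip_force: 39.1
time: 16.8
ee_pos: [0.6203, -0.1622, 0.1149]
eef_rot: [0.701, 0.713, -0.0, -0.0]
ft_force: [-3.5, -0.0, 0.2]
width: 0.0288
grip_force: 48.8
time: 17.3
ee_pos: [0.6306, -0.162, 0.115]
eef_rot: [0.701, 0.713, -0.0, -0.0]
ft_force: [-4.0, -0.7, -0.8]
width: 0.0286
grip_force: 48.8
[-4.02401664 -0.65458279 -0.80206804] [-0.19543002  1.3774284  -0.03925055] [ 0.63055006 -0.16197547  0.11496939]
```

The pusher reaction matches the expected spring force. I'll press 2 mm further and lower slowly.

```bash
python3 -m crank '[[[0,0.07,0],0],[[0,0,0.15],0],[[0,0,0.15],0],[[0,0,0.1],0],[[0,0,0],0]]' 0 50
python3 -m crank '[[[0,0,0.1],0],[[0,0,0.1],0],[[0,0,0.1],0],[[0,0,0.1],0],[[0,0,0],0],[[0,0,0],0]]' 0 50
```

```text
time: 18.02
ee_pos: [0.6325, -0.1617, 0.1025]
eef_rot: [0.701, 0.713, -0.0, -0.0]
ft_force: [-4.5, 0.8, -3.0]
width: 0.0292
grip_force: 48.8
time: 18.77
ee_pos: [0.6325, -0.1617, 0.0906]
eef_rot: [0.701, 0.713, -0.0, -0.0]
ft_force: [-4.9, 0.8, -2.4]
width: 0.0289
grip_force: 48.8
```

```bash
python3 -m crank '[[[0,0,0.06],0],[[0,0,0.06],0],[[0,0,0.04],0],[[0,0,0],0],[[0,0,0],0]]' 0 50
python3 -m crank '[[[0,0,0.03],0],[[0,0,0],0],[[0,0,0],0]]' 0 50
```

```text
time: 19.4
ee_pos: [0.6327, -0.1617, 0.0861]
eef_rot: [0.701, 0.713, -0.0, -0.0]
ft_force: [-5.0, -0.1, -0.0]
width: 0.0286
grip_force: 48.8
time: 19.77
ee_pos: [0.6328, -0.1618, 0.0853]
eef_rot: [0.701, 0.713, 0.0, -0.0]
ft_force: [-5.1, -0.5, 0.2]
width: 0.0288
grip_force: 48.8
```

```bash
python3 -m crank '[[[0,0,0.03],0],[[0,-0.07,0],0],[[0,-0.07,0],0],[[0,0,0],0],[[0,0,0],0]]' 0 50; python3 -m crank '[[[0,0,0],0],[[0,0,0],0]]' 0 10
```

```text
time: 20.4
ee_pos: [0.6286, -0.1618, 0.0844]
eef_rot: [0.701, 0.713, 0.0, -0.0]
ft_force: [-3.6, 0.0, -1.8]
width: 0.0286
grip_force: 48.8
time: 20.65
ee_pos: [0.6288, -0.1619, 0.0845]
eef_rot: [0.701, 0.713, 0.0, 0.0]
ft_force: [-3.7, 0.3, -1.2]
width: 0.0296
grip_force: 10.1
```

```bash
python3 -m crank '[[[0,0,0.04],0],[[0,-0.04,0],0],[[0,0,0],0],[[0,0,0],0]]' 0 6; python3 -m crank '[[[0,0,0],0],[[0,0,0],0],[[0,0,0],0],[[0,0,0],0]]' 0.6; python3 cap.py
```

```text
time: 21.15
ee_pos: [0.6283, -0.162, 0.0841]
eef_rot: [0.701, 0.713, 0.001, 0.001]
ft_force: [-3.8, -0.0, 6.2]
width: 0.03
grip_force: 7.1
time: 21.65
ee_pos: [0.6276, -0.1619, 0.0832]
eef_rot: [0.701, 0.713, 0.0, 0.0]
ft_force: [-0.5, 0.6, -0.6]
width: 0.0513
grip_force: 0.0
yaw -89.03112335728223 [ 0.62761764 -0.16188023  0.08317744] [-0.52634041  0.61268385 -0.56363461]
[ 225  233   63   41 2032] [256.45570866 255.27312992]
L,R,T,B edges in tool mm [[10.4, -15.4, -26.8], [10.4, 12.6, -26.8], [20.2, -1.4, -26.8], [0.2, -1.4, -26.8]]
```

The floor contact registered and the bottle is released, with its cap at about the seat's x. I'll withdraw upward and check.

```bash
python3 -m crank '[[[0,0,-0.3],0],[[0,0,-0.8],0],[[0,0,-1],0],[[0,0,-1],0],[[0,0,-1],0],[[0,0,-1],0],[[-0.8,0,-0.5],0],[[-1,0,0],0],[[-1,0,0],0],[[-1,0,0],0],[[0,0,0],0],[[0,0,0],0]]' 0.65
python3 - <<'E'
from h import *
s=sensors.read_state();print(s["time"],s["ee_pos"])
w=vision.camera("wrist")[...,::-1];b=vision.camera("side")[...,::-1];c=vision.camera("scene")[...,::-1].copy()
hsv=cv2.cvtColor(c,cv2.COLOR_BGR2HSV);n,l,st,ce=cv2.connectedComponentsWithStats(cv2.inRange(hsv,(122,80,30),(155,255,255))[:,:330]);i=1+st[1:,4].argmax();print(st[i],ce[i],onz("scene",[ce[i]],.108),"ideal cap px",proj("scene",[[.6262,-.1616,.105]]))
z=lambda im,x,y,hh,o:cv2.resize(im[max(y-hh,0):y+hh,max(x-hh,0):x+hh],(o,o),interpolation=cv2.INTER_CUBIC)
q=proj("side",[[.63,-.16,.05]])[0].astype(int);p=proj("scene",[[.63,-.16,.05]])[0].astype(int)
o=np.zeros((590,784,3),np.uint8);o[:290,:290]=z(b,*q,45,290);o[300:590,:290]=z(c,*p,40,290);o[:360,300:780]=cv2.resize(np.ascontiguousarray(w),(480,360))
o[365:590,300:600]=cv2.resize(c[170:280,210:357],(300,225));cv2.imwrite("pics/f9.png",o)
E
```

```text
time: 23.2
ee_pos: [0.6297, -0.2753, 0.2517]
eef_rot: [0.701, 0.713, 0.0, 0.0]
ft_force: [0.3, 0.1, 0.5]
width: 0.0562
grip_force: 0.0
23.2 [ 0.62968394 -0.27530825  0.25166968]
[210 137   9  13 102] [214.08823529 142.62745098] [[ 0.62602043 -0.16123165  0.108     ]] ideal cap px [[214.03110413 143.2785273 ]]
```

View pics/f9.png

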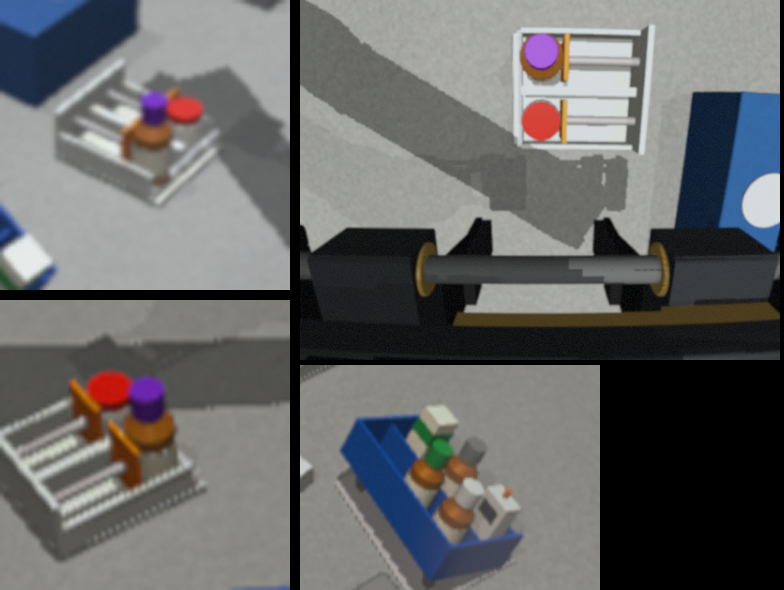

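The bottle stands upright in the left lane between the lip and the plate. Its cap is within 1 px of where a correctly seated bottle's cap should appear, and the other things in the bin are still in place.

```bash
python3 -c "
from bench import r
print(r.close_job())"
```

```text
the job is handed in; nothing more can be done
None
```

The purple-capped bottle is standing upright in the dispenser's left lane, held by the pusher against the lip, and I handed the job in at about 23 s; the last pictures showed it at the seat and the bin's other things in place, but the hand-in returned no verdict.

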